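# Free the marking gauge's slider and push it to the red stop

## Robot

A 6-joint arm with a two-finger parallel gripper is mounted at the origin on the work surface. World frame = base frame: x ahead of the robot, y to its left, z up, the work surface at z = 0. Lengths are in m, angles in rad, forces in N, time in s.
With the tool pointing down it reaches from about 0.275 to 0.725 m from the base axis. Payload 15.9 kg.
Tool frame: the origin (TCP) lies between the finger pads; the fingertips stand 11 mm ahead of it and the grasp point (between the pads) lies 8 mm behind it; z points along the fingers, y is the line along which they close (so a half turn about z gives the same grasp; the last joint's range is limited). The gripper opens to 85 mm and grips with 20 to 120 N. Pads are 22 mm wide; open, the fingers measure 114 mm over their backs; the gripper's body (76 mm by 85 mm) begins 54 mm behind the grasp point. The pads swing forward as they close: fully open they stand 13 mm farther back than shut.
Start: joints at [-1.314, 0.213, -0.034, 1.323, 0, 1.571], TCP at [0.127, -0.484, 0.242] pointing down, gripper open.
Joint ranges: [-2.98, 2.98], [-0.74, 1.72], [-1.14, 1.35], [-2.1, 2.04], [-1.57, 1.44], [-3.14, 3.14]. Speed limits (rad/s): [1.89, 1.89, 2.39, 2.57, 3.14, 3.14].

## Interface

Orientations are given as a unit quaternion [w, x, y, z].
In Python, from workcell import robot, optics, order gives the robot as it stands.
- The arm moves only by the shell command python3 -m handwheel 'ROWS' [FORCE]. ROWS is JSON, a list of rows, each an object with "claw": the closure, from 0 (fully open) to 1 (shut); "travel": the shift along the tool's x, y, z in m, a list of three; "dr": the turn, a rotation vector about the tool's x, y, z in rad, a list of three. A call has 1 to 10 rows; each row shifts and turns the commanded pose from where the row before left it, along the tool's axes as they then stand; what a row does not reach is not made up. A row lasts 1/10 s, in which the tool goes at most 50 mm and 8.59 degrees, less where a joint would pass 70% of its speed; a pose out of reach is approached as far as the arm can. A call is refused whole if a number of a shift passes 0.05 or a number of a turn 0.15, either way. A call with a gripper value outside its range is refused whole. The fingers move at their own pace and stop on an object; FORCE is the grip in N (left out, the last holds). Time passes only in rows, so rows that do not move let the fingers close. It gives the time, the measured TCP pose, the force, the opening and the grip force at its end, in the units of the state.
- robot.state(): the state, without advancing time (a new reading comes with each control period).
- optics.snapshot(name): name is "scene" or "top"; returns a dict with "color" (420x560x3 uint8, red, green, blue), "range_z" (420x560 float32, m along the optical axis (not along the pixel's ray), 0 where there is no reading), "camera_matrix" (3x3 intrinsics, pixels), "view" (4x4, takes a point from world to camera coordinates). Camera axes: x right, y down, z forward; pixel columns grow to the right and rows downward; lengths in m; the calibration is good to about 2 mm. A picture is of the moment at which its call begins.
- order.sign_off(): hands the job in; it is judged then, once.
The state is a dict: "t": time; "joint_positions": joint angles; "qd": joint speeds; "tau": joint torques, N m; "position": TCP position; "ee_rot": TCP orientation; "force": force on the tool from outside, world axes, zero at the start; "wrist_torque": the same for the moment, N m; "opening": finger opening in m; "grip_force": force on a finger pad.
Only numpy, scipy, OpenCV 4.12 (cv2) and the standard library are available. Lean on these libraries where they do the work, as an engineer would, in place of code of your own. Each camera call takes 0.05 s, during which the arm holds its last target. There are 200 camera calls.

## Task

On the silversmith's bench, set the marking gauge: press down the yellow pad in the middle of the blue slider to free its friction hold, keep it pressed and push the slider along the rail until it rests against the red stop, then let go so that the hold grips again. Do not grip the slider or force it along with the pad up, and leave the doming block, the jar and the hammer where they are.

Things in the scene. Friction and masses are not known exactly. Their poses are not given: they have to be found in the camera images.
- rail: The gauge's aluminium T-slot rail, fixed to the bench: 460 mm long (its y axis runs along it), 60 mm wide, top 30 mm above the bench, black ticks along its near edge. Origin: centre of its underside, on the bench. On its far side (+x of this frame, 30 to 100 mm from the centre line) a wooden bed with a brass strip, top 13 mm above the bench.
- slider_mid (a point): Middle of the blue slider, on its base plate, 40 mm above the bench; axes as the rail's. Slider 108 mm long along the rail, 62 mm wide; the base plate's ends, 54 mm from this point, meet the stops. Two cheeks 72 mm above the bench, inner faces 26 mm either side of this point along the rail, backs sloping to the ends; the pocket between is open to the near and far sides.
- slider (a joint): Position of the slider along the rail, m; grows towards the rail's +y; 0 in the middle of the rail. Pad up, the hold takes 13 to 20 N to overcome; pad down, the slider runs with about 1 N of friction (plus 4 N per m/s). A steel scriber arm, 10 mm wide, juts from the slider's middle to the far side, to 92 mm from the centre line, top 38 mm above the bench; black skirts cover the slider's near and far sides.
- pad_top (a point): Centre of the top of the yellow pad (44 x 44 mm), the floor of the pocket between the cheeks: 54 mm above the bench when up, 49 mm when fully down. A fingertip in the pocket can press the pad and at the same time push against a cheek.
- pad (a joint): How far the pad is pressed, m: 0 up (hold gripping), 0.005 fully down at its end stop. Spring: starts to move at 11 N (the hold is let go once it has moved 1 mm), fully down at 13 N; springs back when let go.
- stop_red: The marked stop: red block 24 mm along the rail, 64 mm wide, 24 mm high, red thumb screw on top (64 mm above the bench), fixed on the rail, at either end of the slider. Origin: centre of its underside, 30 mm above the bench; axes as the rail's. The slider rests against it when slider_mid is 66 mm from this origin (horizontally).
- stop_grey: The other stop, the same but grey with a steel thumb screw, clamped at the other end of the slider. Not the one wanted. Origin as for the red stop.
- doming_block: Loose steel doming block, a 50 mm cube with round hollows, 0.9 kg, on the near side of the rail. Origin: centre of its underside. Leave it alone.
- jar: Loose round jar, 52 mm across, 70 mm high, metal lid, on the near side of the rail. Origin: centre of its underside. Leave it alone.
- hammer: Loose hammer with a wooden handle, 250 mm long, lying roughly parallel to the rail on its far side. Origin: middle of its length, on the bench; x axis towards the head. Leave it alone.

How it is judged:
On the way, in this order (a step that is already met when the one before it is completed fails the run):
1. the pad is pressed down while the slider is still away from the red stop (value of joint pad above 0.002 m and not (horizontal distance between slider_mid and stop_red below 0.08 m)), for 0.1 s.
2. the slider comes up to the red stop with the pad pressed (value of joint pad above 0.001 m and horizontal distance between slider_mid and stop_red below 0.0695 m), for 0.02 s.
At the end, for the whole second after the job is handed in: The slider stands against the red stop (gap under 3.5 mm), at rest, the pad is up again, and doming block, jar and hammer are within 15 mm of where they were (horizontal distance between slider_mid and stop_red below 0.0695 m and value of joint pad below 0.001 m and velocity of joint slider between -0.005 and 0.005 m/s and distance of each of doming_block, jar, hammer from where it was at the start of the episode below 0.015 m); the robot touches nothing.
It fails at once if the slider is forced along (over 15 mm/s) with its pad up (value of joint pad below 0.0003 m and (velocity of joint slider above 0.015 m/s or velocity of joint slider below -0.015 m/s)).
It fails at once if the slider is gripped across its two side skirts ((contact force between the fingers and slider_c8 above 2 N or contact force between the fingers and slider_c9 above 2 N or contact force between the fingers and slider_c10 above 2 N) and (contact force between the fingers and slider_c11 above 2 N or contact force between the fingers and slider_c12 above 2 N or contact force between the fingers and slider_c13 above 2 N)).
It fails at once if a bystander is pushed, lifted or carried more than 30 mm (distance of any of doming_block, jar, hammer from where it was at the start of the episode above 0.03 m).
It also fails if it takes over 32 s, if anything falls off the work surface, if the arm or the gripper's body presses on something with over 40 N, if the wrist force passes 120 N, or if a joint passes its speed limit or range.

## Working session

There is one attempt and no reset: what is moved stays moved. The work goes in short steps, Python scripts to look and compute and a shell command to move; the robot and the scene stay as the last step left them, time stands still between calls to the robot, and variables do not carry over. Pictures are saved under pics/ and viewed, at most 10 in all, crops included, and the job is handed in when it is done.

```bash
mkdir -p pics; cat > h.py <<'E'
import numpy as np, cv2
from workcell import robot, optics, order
def pts(s):
    K=s["camera_matrix"];T=np.linalg.inv(s["view"]);z=s["range_z"]
    v,u=np.indices(z.shape)
    c=np.stack([(u-K[0,2])/K[0,0]*z,(v-K[1,2])/K[1,1]*z,z],-1)
    return c@T[:3,:3].T+T[:3,3]
E
python3 - <<'E'
from h import *
for n in("top","scene"):
    s=optics.snapshot(n);np.savez(n+".npz",**s);cv2.imwrite(f"pics/{n}0.png",s["color"][...,::-1])
    P=pts(s);h=cv2.cvtColor(s["color"],cv2.COLOR_RGB2HSV);H,S,V=[h[...,i].astype(int) for i in range(3)]
    for c,m in dict(red=((H<6)|(H>174))&(S>150)&(V>70),blue=(H>98)&(H<125)&(S>120)&(V>50),yel=(H>20)&(H<35)&(S>140)&(V>100)).items():
        k,l,st,ce=cv2.connectedComponentsWithStats(m.astype(np.uint8))
        for i in range(1,k):
            if st[i,4]>40:
                q=P[(l==i)&(s["range_z"]>0)];print(n,c,st[i],ce[i].round(),np.median(q,0).round(4),q.min(0).round(3),q.max(0).round(3))
print(robot.state())
E
```

```text
top red [143 187  25  38 570] [155. 206.] [0.6035 0.2423 0.0536] [0.571 0.226 0.007] [0.645 0.268 0.068]
top blue [ 227  213   66   46 1247] [260. 236.] [0.5556 0.0522 0.0584] [ 0.518 -0.002  0.035] [0.597 0.113 0.076]
top yel [245 221  29  30 589] [259. 235.] [0.5567 0.056  0.0536] [0.531 0.032 0.038] [0.582 0.08  0.059]
scene red [378 283  42  43 780] [398. 303.] [0.6127 0.2466 0.0543] [0.573 0.229 0.01 ] [0.639 0.266 0.067]
scene blue [270 190  36  51 612] [290. 209.] [0.5579 0.0299 0.0591] [0.519 0.    0.038] [0.593 0.075 0.075]
scene blue [305 212  36  43 802] [323. 233.] [0.5692 0.0981 0.0601] [0.532 0.078 0.031] [0.597 0.117 0.075]
scene yel [286 203  36  32 599] [303. 218.] [0.5581 0.0564 0.0543] [0.522 0.03  0.04 ] [0.583 0.081 0.058]
{'t': 0.1, 'joint_positions': array([-1.31398493e+00,  2.13320792e-01, -3.49454707e-02,  1.32352004e+00,
       -4.32707294e-06,  1.57078375e+00]), 'qd': array([-0.00056465, -0.00116593,  0.0019185 ,  0.00094333,  0.00043377,
        0.00124308]), 'tau': array([-9.07613921e-04, -6.87245464e+01,  4.87806451e+01,  1.21352897e-02,
       -2.20658458e-04,  9.03301753e-06]), 'position': array([ 0.12692552, -0.48332813,  0.24187892]), 'ee_rot': array([-4.90638613e-04,  9.91766382e-01,  1.28059352e-01, -6.55277006e-05]), 'force': array([-0.66360153, -0.35148102,  0.12482804]), 'wrist_torque': array([-0.02840701,  0.03021198, -0.0184809 ]), 'grip_force': 0.0, 'opening': 0.08558702861768167}
```

View pics/top0.png

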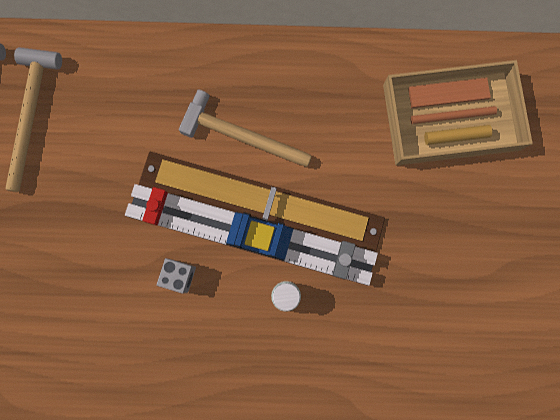

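View pics/scene0.png

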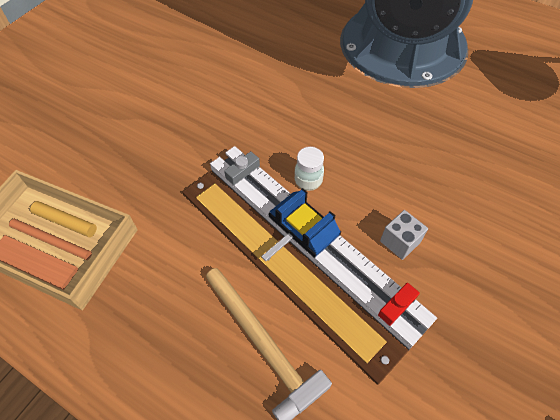

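The top view shows the slider with its yellow pad at (259,235), the red stop at (155,206) and the grey stop at (345,260). The doming block is at (176,275) and the jar at (286,296), both on the near side. The hammer lies beyond the rail. The scene view agrees with this layout.

```bash
cat >> h.py <<'E'
def ray(s,uv,z):
    K=s["camera_matrix"];T=np.linalg.inv(s["view"])
    d=T[:3,:3]@np.linalg.solve(K,[uv[0],uv[1],1]);o=T[:3,3]
    return (o+d*(z-o[2])/d[2])[:2]
def mask(s,lo,hi): return cv2.inRange(cv2.cvtColor(s["color"],cv2.COLOR_RGB2HSV),lo,hi)
def big(m):
    return max(cv2.findContours(m,cv2.RETR_EXTERNAL,cv2.CHAIN_APPROX_NONE)[0],key=cv2.contourArea)
E
python3 - <<'E'
from h import *
for n in("top","scene"):
    s=dict(np.load(n+".npz"));P=pts(s)
    # rail direction from high-ish light rail top
    h=cv2.cvtColor(s["color"],cv2.COLOR_RGB2HSV)
    m=(h[...,1]<40)&(h[...,2]>150)&(abs(P[...,2]-.03)<.006)&(abs(P[...,0]-.556)<.12)&(abs(P[...,1]-.05)<.3)
    v,u=np.nonzero(m);g=np.array([ray(s,(a,b),.03) for a,b in zip(u,v)],np.float32)
    (c,wh,a)=cv2.minAreaRect(g);b=cv2.boxPoints((c,wh,a));e=max((b[1]-b[0],b[2]-b[1]),key=np.linalg.norm);e=e*np.sign(e[1])/np.linalg.norm(e)
    print(n,"rail",np.round(c,4),np.round(wh,4),"ang",np.degrees(np.arctan2(e[1],e[0])))
    y=big(mask(s,(20,140,100),(35,255,255)));M=cv2.moments(y);p=ray(s,(M['m10']/M['m00'],M['m01']/M['m00']),.054)
    r=mask(s,(0,150,70),(6,255,255))|mask(s,(174,150,70),(180,255,255));r[abs(P[...,2]-.054)>.005]=0
    v,u=np.nonzero(r);g=np.array([ray(s,(a,b),.054) for a,b in zip(u,v)],np.float32)
    k=g[abs(g[:,1]-.25)<.06];w=cv2.minAreaRect(k);print("pad",p.round(4),"red",np.round(w[0],4),np.round(w[1],4),"along",(np.array(w[0])-p)@e,"across",np.cross(e,np.array(w[0])-p))
E
```

```text
top rail [0.5665 0.0704] [0.4597 0.171 ] ang 62.961056
pad [0.5566 0.0561] red [0.6039 0.2443] [0.0251 0.0634] along 0.1891178269327899 across 0.043367476368651445
scene rail [0.5488 0.0768] [0.4617 0.1989] ang 81.99076
pad [0.5582 0.0565] red [0.6065 0.2472] [0.0239 0.0654] along 0.19559463254667167 across -0.02127080805958536<stdin>:13: DeprecationWarning: Arrays of 2-dimensional vectors are deprecated. Use arrays of 3-dimensional vectors instead. (deprecated in NumPy 2.0)
```

```bash
python3 -m handwheel '[{"claw":1,"travel":[0,0,0],"dr":[0,0,-0.14]},{"claw":1,"travel":[0,0,0],"dr":[0,0,-0.14]},{"claw":1,"travel":[0,0,0],"dr":[0,0,-0.14]},{"claw":1,"travel":[0,0,0],"dr":[0,0,-0.14]},{"claw":1,"travel":[0,0,0],"dr":[0,0,-0.14]},{"claw":1,"travel":[0,0,0],"dr":[0,0,-0.14]},{"claw":1,"travel":[0,0,0],"dr":[0,0,-0.14]},{"claw":1,"travel":[0,0,0],"dr":[0,0,0]}]' 40
```

```text
t: 0.9
position: [0.1269, -0.4834, 0.2421]
ee_rot: [-0.0, 0.814, 0.581, 0.0]
force: [0.3, 0.4, -0.4]
opening: 0.0002
grip_force: 0.0
```

```bash
python3 -m handwheel '[{"claw":1,"travel":[0,0,0],"dr":[0,0,-0.085]},{"claw":1,"travel":[0.045,0.02,0],"dr":[0,0,0]},{"claw":1,"travel":[0.045,0.02,0],"dr":[0,0,0]},{"claw":1,"travel":[0.045,0.02,0],"dr":[0,0,0]},{"claw":1,"travel":[0.045,0.02,0],"dr":[0,0,0]},{"claw":1,"travel":[0.045,0.02,0],"dr":[0,0,0]},{"claw":1,"travel":[0.045,0.02,0],"dr":[0,0,0]},{"claw":1,"travel":[0.045,0.02,0],"dr":[0,0,0]},{"claw":1,"travel":[0.045,0.02,0],"dr":[0,0,0]},{"claw":1,"travel":[0.045,0.02,0],"dr":[0,0,0]}]'
```

```text
t: 1.9
position: [0.4021, -0.1335, 0.2424]
ee_rot: [0.0, 0.791, 0.612, 0.0]
force: [1.1, -1.4, -0.5]
opening: 0.0
grip_force: 0.0
```

```bash
python3 -m handwheel '[{"claw":1,"travel":[0.038,0.0173,0],"dr":[0,0,0]},{"claw":1,"travel":[0.038,0.0173,0],"dr":[0,0,0]},{"claw":1,"travel":[0.038,0.0173,0],"dr":[0,0,0]},{"claw":1,"travel":[0.038,0.0173,0],"dr":[0,0,0]},{"claw":1,"travel":[0.038,0.0173,0],"dr":[0,0,-0.007]},{"claw":1,"travel":[0.03,0.0136,0],"dr":[0,0,0]},{"claw":1,"travel":[0,0,0.02],"dr":[0,0,0]},{"claw":1,"travel":[0,0,0.03],"dr":[0,0,0]},{"claw":1,"travel":[0,0,0],"dr":[0,0,0]}]'
```

```text
t: 2.8
position: [0.5504, 0.0533, 0.1889]
ee_rot: [-0.002, 0.788, 0.615, -0.002]
force: [-0.7, 0.2, -0.9]
opening: -0.0001
grip_force: 0.0
```

```bash
python3 -m handwheel '[{"claw":1,"travel":[0.0125,0.0057,0],"dr":[0,0,0]},{"claw":1,"travel":[0,0,0.04],"dr":[0,0,0]},{"claw":1,"travel":[0,0,0.04],"dr":[0,0,0]},{"claw":1,"travel":[0,0,0.009],"dr":[0,0,0]},{"claw":1,"travel":[0,0,0],"dr":[0,0,0]},{"claw":1,"travel":[0,0,0],"dr":[0,0,0]}]'; python3 - <<'E'
from h import *
a=[]
for n in("top","scene"):
    s=optics.snapshot(n);c=(260,235) if n=="top" else (303,218)
    a.append(cv2.resize(s["color"][c[1]-65:c[1]+65,c[0]-65:c[0]+65,::-1],(390,390),interpolation=cv2.INTER_CUBIC))
cv2.imwrite("pics/a.png",np.hstack(a))
E
```

```text
t: 3.4
position: [0.5622, 0.0643, 0.1057]
ee_rot: [0.001, 0.787, 0.616, 0.001]
force: [0.8, 0.4, 0.8]
opening: -0.0
grip_force: 0.0
```

View pics/a.png

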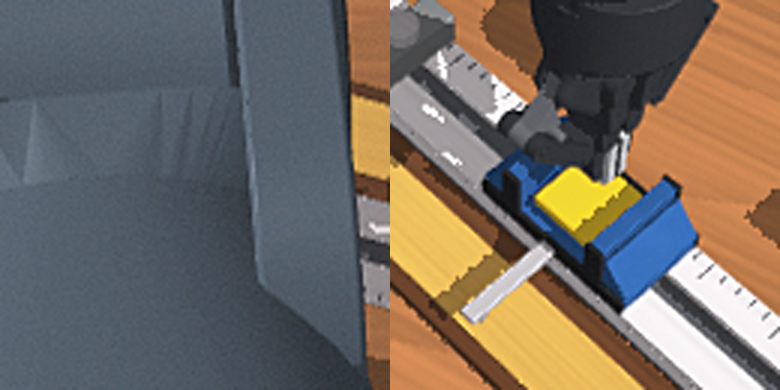

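The arm fills the top view. In the scene view the shut fingertips hang just above the pad, between the cheeks, at about (610,180) in the crop.

```bash
python3 -m handwheel '[{"claw":1,"travel":[-0.001,-0.003,0.02],"dr":[0,0,0]},{"claw":1,"travel":[0,0,0.013],"dr":[0,0,0]},{"claw":1,"travel":[0,0,0],"dr":[0,0,0]},{"claw":1,"travel":[0,0,0],"dr":[0,0,0]}]'
```

```text
t: 3.9
position: [0.5579, 0.0638, 0.0709]
ee_rot: [0.0, 0.787, 0.617, 0.0]
force: [1.4, 0.2, 0.4]
opening: 0.0
grip_force: 0.0
```

```bash
python3 -m handwheel '[{"claw":1,"travel":[0,0,0.004],"dr":[0,0,0]},{"claw":1,"travel":[0,0,0.002],"dr":[0,0,0]},{"claw":1,"travel":[0,0,0.002],"dr":[0,0,0]},{"claw":1,"travel":[0,0,0],"dr":[0,0,0]},{"claw":1,"travel":[0,0,0],"dr":[0,0,0]}]'
```

```text
t: 4.4
position: [0.5582, 0.0639, 0.0632]
ee_rot: [0.0, 0.787, 0.617, 0.001]
force: [-3.2, -0.2, 11.9]
opening: 0.0003
grip_force: 5.6
```

```bash
python3 -m handwheel '[{"claw":1,"travel":[0,0,0.002],"dr":[0,0,0]},{"claw":1,"travel":[0,0,0.0015],"dr":[0,0,0]},{"claw":1,"travel":[0,0,0],"dr":[0,0,0]},{"claw":1,"travel":[0,0,0],"dr":[0,0,0]}]'
```

```text
t: 4.8
position: [0.5582, 0.064, 0.0599]
ee_rot: [0.0, 0.787, 0.617, 0.001]
force: [-3.2, -0.3, 12.7]
opening: -0.0002
grip_force: 6.9
```

```bash
python3 -m handwheel '[{"claw":1,"travel":[0,0,0.001],"dr":[0,0,0]},{"claw":1,"travel":[0,0,0],"dr":[0,0,0]},{"claw":1,"travel":[0.003,0,0],"dr":[0,0,0]},{"claw":1,"travel":[0.004,0,0],"dr":[0,0,0]},{"claw":1,"travel":[0.004,0,0],"dr":[0,0,0]},{"claw":1,"travel":[0.006,0,0],"dr":[0,0,0]},{"claw":1,"travel":[0.006,0,0],"dr":[0,0,0]},{"claw":1,"travel":[0.006,0,0],"dr":[0,0,0]},{"claw":1,"travel":[0.006,0,0],"dr":[0,0,0]}]'
```

```text
t: 5.7
position: [0.5671, 0.0984, 0.0598]
ee_rot: [0.001, 0.787, 0.617, 0.001]
force: [-5.5, 0.2, 23.8]
opening: -0.0001
grip_force: 12.4
```

```bash
python3 -m handwheel '[{"claw":1,"travel":[0.008,0,0],"dr":[0,0,0]},{"claw":1,"travel":[0.008,0,0],"dr":[0,0,0]},{"claw":1,"travel":[0.008,0,0],"dr":[0,0,0]},{"claw":1,"travel":[0.008,0,0],"dr":[0,0,0]},{"claw":1,"travel":[0.008,0,0],"dr":[0,0,0]},{"claw":1,"travel":[0.008,0,0],"dr":[0,0,0]},{"claw":1,"travel":[0.008,0,0],"dr":[0,0,0]},{"claw":1,"travel":[0.008,0,0],"dr":[0,0,0]},{"claw":1,"travel":[0.006,0,0],"dr":[0,0,0]},{"claw":1,"travel":[0.004,0,0],"dr":[0,0,0]}]'
```

```text
t: 6.7
position: [0.5853, 0.1705, 0.0598]
ee_rot: [0.001, 0.787, 0.617, 0.002]
force: [-1.8, -0.9, 20.3]
opening: -0.0001
grip_force: 10.4
```

```bash
python3 -m handwheel '[{"claw":1,"travel":[0.004,0,0],"dr":[0,0,0]},{"claw":1,"travel":[0.004,0,0],"dr":[0,0,0]},{"claw":1,"travel":[0.004,0,0],"dr":[0,0,0]},{"claw":1,"travel":[0,0,0],"dr":[0,0,0]}]'; python3 - <<'E'
from h import *
s=optics.snapshot("scene");cv2.imwrite("pics/b.png",cv2.resize(s["color"][180:360,240:480,::-1],(720,540),interpolation=cv2.INTER_CUBIC))
E
```

```text
t: 7.1
position: [0.5883, 0.1823, 0.0598]
ee_rot: [0.001, 0.787, 0.617, 0.002]
force: [-1.1, 1.9, 19.5]
opening: 0.0003
grip_force: 9.9
```

View pics/b.png

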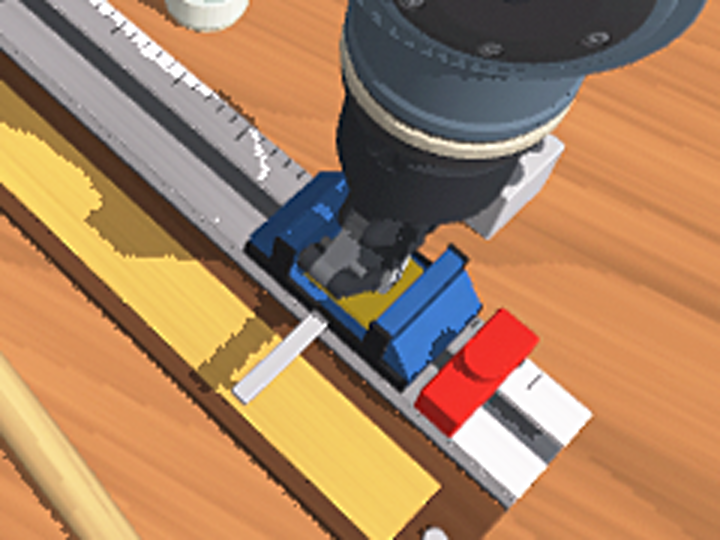

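The slider is close to the red stop: its end is at about (410,385) and the stop's face at about (420,390), leaving a small gap. I'll keep pushing gently.

```bash
python3 -m handwheel '[{"claw":1,"travel":[0.004,0,0],"dr":[0,0,0]},{"claw":1,"travel":[0.003,0,0],"dr":[0,0,0]},{"claw":1,"travel":[0.003,0,0],"dr":[0,0,0]},{"claw":1,"travel":[0,0,0],"dr":[0,0,0]}]'
```

```text
t: 7.55
position: [0.5902, 0.1901, 0.0598]
ee_rot: [0.002, 0.787, 0.616, 0.001]
force: [-3.8, -11.5, 24.6]
opening: -0.0002
grip_force: 11.8
```

```bash
python3 -m handwheel '[{"claw":1,"travel":[0.003,0,0],"dr":[0,0,0]},{"claw":1,"travel":[0.002,0,0],"dr":[0,0,0]},{"claw":1,"travel":[0,0,0],"dr":[0,0,0]}]'
```

```text
t: 7.85
position: [0.5914, 0.1943, 0.0597]
ee_rot: [0.002, 0.788, 0.616, 0.0]
force: [-3.4, -15.0, 24.6]
opening: -0.0003
grip_force: 12.0
```

```bash
python3 -m handwheel '[{"claw":1,"travel":[0.003,0,0],"dr":[0,0,0]},{"claw":1,"travel":[0.002,0,0],"dr":[0,0,0]},{"claw":1,"travel":[0,0,0],"dr":[0,0,0]}]'; python3 - <<'E'
from h import *
s=optics.snapshot("scene");cv2.imwrite("pics/c.png",cv2.resize(s["color"][250:340,330:450,::-1],(720,540),interpolation=cv2.INTER_CUBIC))
E
```

```text
t: 8.15
position: [0.5923, 0.1982, 0.0596]
ee_rot: [0.003, 0.788, 0.616, -0.0]
force: [-5.7, -23.0, 27.1]
opening: -0.0001
grip_force: 16.0
```

View pics/c.png

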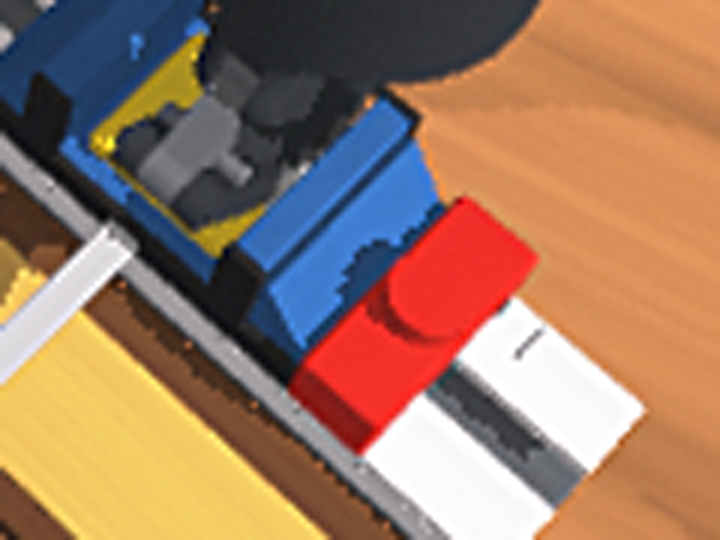

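The slider's end is now flush with the red stop, with no gap visible along the contact line from (300,350) to (460,200). I'll lift straight up.

```bash
python3 -m handwheel '[{"claw":1,"travel":[0,0,-0.003],"dr":[0,0,0]},{"claw":1,"travel":[0,0,-0.003],"dr":[0,0,0]},{"claw":1,"travel":[0,0,-0.005],"dr":[0,0,0]},{"claw":1,"travel":[0,0,-0.01],"dr":[0,0,0]},{"claw":1,"travel":[0,0,-0.02],"dr":[0,0,0]},{"claw":1,"travel":[0,0,-0.04],"dr":[0,0,0]},{"claw":1,"travel":[0,0,-0.04],"dr":[0,0,0]},{"claw":1,"travel":[-0.03,0,-0.02],"dr":[0,0,0]},{"claw":1,"travel":[0,0,0],"dr":[0,0,0]},{"claw":1,"travel":[0,0,0],"dr":[0,0,0]}]'; python3 - <<'E'
from h import *
s=optics.snapshot("scene");cv2.imwrite("pics/d.png",cv2.resize(s["color"][190:370,250:490,::-1],(720,540),interpolation=cv2.INTER_CUBIC))
y=mask(s,(20,140,60),(35,255,255));P=pts(s);y[(P[...,2]<.04)|(P[...,2]>.065)]=0
M=cv2.moments(big(y));print(ray(s,(M['m10']/M['m00'],M['m01']/M['m00']),.054), "expect red-0.066:",np.array([.6065,.2472])-.066*np.array([.2444,.9697]))
E
```

```text
t: 9.2
position: [0.5845, 0.1713, 0.1991]
ee_rot: [0.0, 0.788, 0.616, 0.0]
force: [-0.5, -0.2, -1.1]
opening: -0.0004
grip_force: 0.0
[0.59041878 0.18351942] expect red-0.066: [0.5903696 0.1831998]
```

View pics/d.png

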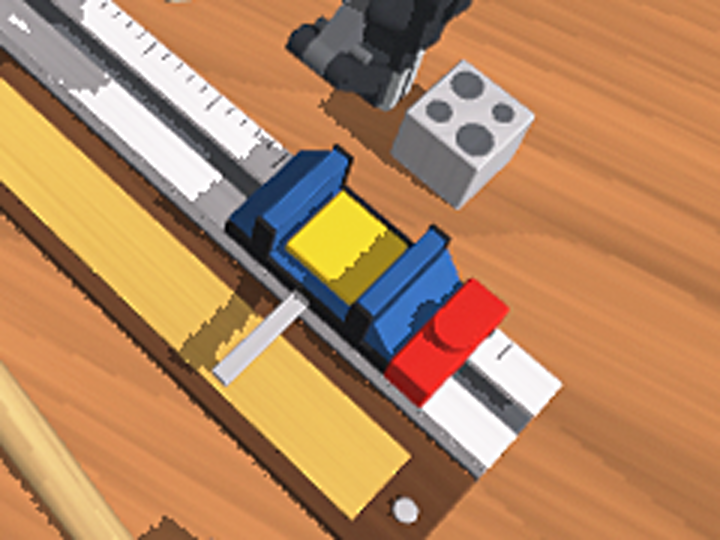

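The slider rests against the red stop at about (390,365), the pad is up, and the gripper is clear of everything. The doming block at (465,130) hasn't been disturbed.

```bash
python3 -c "
from workcell import order;print(order.sign_off())"
```

```text
the job is handed in; nothing more can be done
None
```

The marking gauge is set and handed in: the slider was pushed with its pad held down until it met the red stop, the pad is up again, the arm is clear and it touched none of the loose items; the sign-off reported no verdict.

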